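Lid off, ladle in: ready the saucepan for serving

TASK

Get the saucepan on the hob ready for serving. First lift its lid off by the knob and set it down, knob up, in the middle of the round cork trivet; then pull the ladle straight up out of the white utensil caddy and lower it bowl-down into the saucepan, where it is left standing (leaning on the rim is fine too). Drop neither lid nor ladle, and leave everything else standing where it is: saucepan, caddy, masher, mug, pepper mill and sponge.

Things in the scene. Friction and masses are not known exactly. Their poses are not given: they have to be found in the camera images.
- pan: Open steel saucepan, loose, 170 mm outside diameter (164 inside), 80 mm high, inner floor 4 mm above its underside, on the black grate (top 35 mm above the worktop) of a low white hob plate 220 x 260 mm. Origin: centre of its underside, z up. A black rod handle sticks out along +x to 188 mm from the centre, 56 to 82 mm above the underside.
- lid: Round steel lid, 174 mm diameter, 280 g, closing the saucepan at the start. Origin: centre of its underside, z up. Upwards: a step of 156 mm diameter, 5 mm thick, that sits inside the pan's mouth; the lid disc (z 5 to 9 mm), its edge on the rim; a thin stem; a round black knob, 34 mm diameter, at z 21 to 45 mm. On the trivet it rests on its step.
- trivet: Round cork trivet, 180 mm diameter, 10 mm thick, fixed flat on the worktop. Origin: centre of its underside.
- caddy: White ceramic utensil caddy, loose: an upright open-topped box 100 mm (its x) by 195 mm (its y), 100 mm high, walls and floor 4 mm, divided across its length into two 92 mm square compartments, centred 48 mm either side of the middle along y. Ladle in one, masher in the other. Origin: centre of its underside.
- ladle: Steel soup ladle, 210 mm tall, 130 g, standing handle up on its bowl in a caddy compartment. Origin: centre of the bowl's flat underside, z up along the handle. Open bowl 60 mm wide, 28 mm high. Handle centre line 31 mm from the origin along +x: thin steel strip (4 x 12 mm) to z 115, then a straight wooden grip 16 mm (x) by 12 mm (y) from z 115 to 210 mm. Stands by itself on a flat surface.
- masher: Potato masher, leave alone: round steel plate of 62 mm diameter at the bottom, two thin upright rods and a wooden cross-bar 75 mm long at the top, 124 mm tall, in the other compartment of the caddy. Origin: centre of the underside of its plate.
- mug: Blue ceramic mug, 76 mm diameter, 85 mm high, bystander beyond the work. Origin: centre of its underside.
- mill: Dark wooden pepper mill, 54 mm diameter, 127 mm high, bystander beyond the work. Origin: centre of its underside.
- sponge: Yellow sponge block, 65 x 100 x 32 mm, bystander near the robot. Origin: centre of its underside.
There are look-alikes about, which are no part of the job. Leave any orange or pink look-alike of the ladle alone.

How it is judged (in metres and radians):
On the way, in this order (a step that is already met when the one before it is completed fails the run):
1. the lid lies flat, knob up, on the trivet within 25 mm of its middle, let go (horizontal distance between lid and trivet below 0.025 m and height (world z) of lid below 0.018 m and angle between lid's own z axis and vertical below 0.06 rad and contact force between the fingers and lid below 0.1 N and linear speed of lid below 0.03 m/s), for 0.2 s.
2. the ladle is held in the fingers with its whole length above the caddy's rim (contact force between the fingers and ladle above 0.5 N and height (world z) of ladle above 0.102 m), for 0.1 s.
At the end, for the whole second after the job is handed in: Lid flat, knob up, centre within 25 mm of the trivet's; ladle bowl down on the pan floor (within 75 mm of the pan's axis, origin under 35 mm above its underside), tilted under 1.15 rad; both let go and still; pan and caddy within 30 mm of their start (horizontal distance between lid and trivet below 0.025 m and height (world z) of lid below 0.018 m and angle between lid's own z axis and vertical below 0.06 rad and horizontal distance between ladle and pan below 0.075 m and z of ladle in the frame of pan between 0 and 0.035 m and angle between ladle's own z axis and vertical below 1.15 rad and linear speed of each of ladle, lid below 0.03 m/s and distance of each of pan, caddy from where it was at the start of the episode below 0.03 m); the robot touches nothing.
It fails at once if lid dropped (falls free faster than 0.5 m/s) (linear speed of lid above 0.5 m/s and contact force between the fingers and lid below 0.05 N).
It fails at once if ladle dropped (falls free faster than 0.5 m/s) (linear speed of ladle above 0.5 m/s and contact force between the fingers and ladle below 0.05 N).
It fails at once if saucepan shoved more than 40 mm or tipped more than 0.2 rad (distance of pan from where it was at the start of the episode above 0.04 m or angle between pan's own z axis and vertical above 0.2 rad).
It fails at once if caddy shoved more than 40 mm or tipped more than 0.2 rad (distance of caddy from where it was at the start of the episode above 0.04 m or angle between caddy's own z axis and vertical above 0.2 rad).
It fails at once if masher moved more than 50 mm, or mug, pepper mill or sponge more than 30 mm (distance of masher from where it was at the start of the episode above 0.05 m or distance of any of mug, mill, sponge from where it was at the start of the episode above 0.03 m).
It also fails if it takes over 64 s, if anything falls off the work surface, if the arm or the gripper's body presses on something with over 40 N, if the wrist force passes 120 N, or if a joint passes its speed limit or range.

ROBOT

A 6-joint arm with a two-finger parallel gripper is mounted at the origin on the work surface. World frame = base frame: x ahead of the robot, y to its left, z up, the work surface at z = 0. Lengths are in m, angles in degrees, forces in N, time in s.
With the tool pointing down it reaches from about 0.4 to 0.825 m from the base axis. Payload 7 kg.
Tool frame: the origin (TCP) lies at the centre of the arm's flange, where the gripper is bolted on; the fingertips stand 178 mm ahead of it and the grasp point (between the pads) lies 159 mm ahead of it; z points along the fingers, y is the line along which they close (so a half turn about z gives the same grasp; the last joint's range is limited). The gripper opens to 88 mm and grips with 3 to 60 N. Pads are 19 mm wide; open, the fingers measure 130 mm over their backs; the gripper's body (78 mm by 193 mm) begins 47 mm behind the grasp point.
Start: joints at [89.158, 20.546, 0.682, 0, -70.136, -16.507], TCP at [0.201, 0.644, 0.405] pointing down, gripper open.
Joint ranges: [-176.03, 176.03], [-82.01, 121.73], [-58.28, 71.71], [-173.87, 95.51], [-174.79, -0.11], [-173.66, 173.66]. Speed limits (degrees/s): [136.94, 136.94, 172.46, 180, 180, 180].

INTERFACE

Orientations are given as [roll, pitch, yaw] about the fixed x, y, z axes, in that order (R = Rz(yaw) Ry(pitch) Rx(roll)).
In Python, from plant import telemetry, snapshot, workorder, nets gives the robot as it stands.
- The arm moves only by the shell command python3 -m creep 'ROWS'. ROWS is JSON, a list that holds one entry, the list of rows, each a list of 5 numbers: the shift along the tool's x, y, z normalised to -1 to 1, where 1 is 0.2 m, then the turn about the tool's z normalised to -1 to 1, where 1 is pi/2 rad, then the opening, from 0 (shut) to 1 (fully open). In form: [[[x, y, z, spin, hand], ...]]. A call has 1 to 8 rows; each row shifts and turns the commanded pose from where the row before left it, along the tool's axes as they then stand; what a row does not reach is not made up. A row lasts 1/12 s, in which the tool goes at most 41.7 mm and 7.16 degrees, less where a joint would pass 70% of its speed; a pose out of reach is approached as far as the arm can. A call with a number of a shift or a turn outside -1 to 1 is refused whole. A call with a gripper value outside its range is refused whole. The fingers move at their own pace and stop on an object; the grip force is fixed at half the most. Time passes only in rows, so rows that do not move let the fingers close. It gives the time, the measured TCP pose, the force, the opening and the grip force at its end, in the units of the state.
- telemetry.get_obs(): the state, without advancing time (a new reading comes with each control period).
- snapshot(name): name is "scene" or "top"; returns a dict with "frame" (480x640x3 uint8, red, green, blue), "fx", "fy", "cx", "cy" (pixels), "rvec" (rotation vector, rad) and "tvec" (3), from world to camera coordinates, as OpenCV has them. Camera axes: x right, y down, z forward; pixel columns grow to the right and rows downward; lengths in m; the calibration is good to about 2 mm. A picture is of the moment at which its call begins. There is no depth.
- workorder.close_job(): hands the job in; it is judged then, once.
Trained networks look in a picture, given as the dict that the camera call returned (one of the last four; its "shot" number tells which), for a name from the list of things; names that differ only in an ending like _2 or _b are one class to them, and where a whole thing is asked for, a point or a joint stands for the part that bears it (a point fixed in the world has none). Each returns a list of dicts, best first, with "confidence" (0 to 1); they miss things now and then, are a little off and sometimes report something else, mostly with a low value. They report only what shows in the picture. A call takes as long as a camera call. They do not tell look-alikes from the thing itself.
- nets.find_in(picture, query): "uv" ([column, row] in pixels, amid what is visible of it).
- nets.masks_of(picture, query): "region" (480x640 bool, what is visible of it) and "uv" ([column, row] in pixels, amid what is visible of it).
- nets.landmark_of(picture, query): "uv" ([column, row] in pixels: a listed point, or the origin of a listed thing).
The state is a dict: "clock": time; "joint_pos": joint angles; "qvel": joint speeds; "tau": joint torques, N m; "tool_pos": TCP position; "orientation": TCP orientation; "force": force on the tool from outside, world axes, zero at the start; "moment": the same for the moment, N m; "opening": finger opening in m; "gripper_force": force on a finger pad.
Only numpy, scipy, OpenCV 4.12 (cv2) and the standard library are available. Lean on these libraries where they do the work, as an engineer would, in place of code of your own. Each camera call takes 0.05 s, during which the arm holds its last target. There are 200 camera calls.

## Working session

There is one attempt and no reset: what is moved stays moved. The work goes in short steps, Python scripts to look and compute and a shell command to move; the robot and the scene stay as the last step left them, time stands still between calls to the robot, and variables do not carry over. Pictures are saved under pics/ and viewed, at most 10 in all, crops included, and the job is handed in when it is done.

```bash
mkdir -p pics; ls; python3 - <<'E'
from plant import telemetry,snapshot,nets
import cv2,numpy as np
print(telemetry.get_obs())
for n in("scene","top"):
    s=snapshot(n); cv2.imwrite(f"pics/{n}0.png",s["frame"][:,:,::-1])
    print(n,s["fx"],s["cx"],s["cy"],s["rvec"],s["tvec"])
    for q in["pan","lid","trivet","caddy","ladle","masher","sponge","mug","mill"]:
        print(q,"L",[(np.round(d["uv"]).tolist(),round(d["confidence"],2)) for d in nets.landmark_of(s,q)][:3],"F",[(np.round(d["uv"]).tolist(),round(d["confidence"],2)) for d in nets.find_in(s,q)][:3])
E
```

```text
pics
{'clock': 0.0, 'joint_pos': array([ 8.91587793e+01,  2.05918486e+01,  6.33294283e-01, -2.03680746e-02,
       -7.01375770e+01, -1.65078030e+01]), 'qvel': array([-0.03706697,  0.07302362, -0.02714254, -0.06876888, -0.07346039,
       -0.0515296 ]), 'tau': array([ 5.02512721e-04, -5.82715523e+01,  2.93049198e+01,  6.99704692e+00,
        6.81616933e-03, -1.63081031e-04]), 'tool_pos': array([0.20121122, 0.6441005 , 0.40371336]), 'orientation': array([ 1.79902390e+02, -8.96001643e-03, -1.73559525e+01]), 'force': array([-0.63900275, -0.55805576, -1.06793375]), 'moment': array([ 0.01445267, -0.02233811, -0.04486945]), 'gripper_force': 0.0, 'opening': 0.0874125953548319}
scene 457.5255684492375 315.8400834113483 240.09533530718912 [ 1.13392786  2.56711903 -0.73630723] [ 0.37710971 -0.31217912  1.16709695]
pan L [([222.0, 160.0], 0.59)] F [([217.0, 172.0], 0.62), ([310.0, 383.0], 0.57)]
lid L [([212.0, 137.0], 0.77)] F [([216.0, 136.0], 0.57), ([468.0, 252.0], 0.4)]
trivet L [([295.0, 263.0], 0.86)] F [([292.0, 262.0], 0.59)]
caddy L [([453.0, 357.0], 0.84)] F [([464.0, 346.0], 0.82)]
l
[... 605 characters left out ...]
11649  1.26598157]
pan L [] F [([406.0, 234.0], 0.81)]
lid L [([439.0, 253.0], 0.74), ([154.0, 254.0], 0.34)] F [([436.0, 251.0], 0.66)]
trivet L [([314.0, 234.0], 0.89)] F [([317.0, 234.0], 0.73)]
caddy L [([176.0, 252.0], 0.59)] F [([171.0, 247.0], 0.71), ([315.0, 234.0], 0.19)]
ladle L [([192.0, 248.0], 0.96), ([152.0, 316.0], 0.87), ([156.0, 200.0], 0.75)] F [([190.0, 244.0], 0.88), ([154.0, 195.0], 0.66), ([144.0, 313.0], 0.61)]
masher L [([157.0, 254.0], 0.89), ([208.0, 330.0], 0.68)] F [([154.0, 254.0], 0.64)]
sponge L [([207.0, 333.0], 0.93)] F [([206.0, 328.0], 0.62)]
mug L [([239.0, 169.0], 0.61)] F [([236.0, 161.0], 0.61)]
mill L [([362.0, 173.0], 0.66)] F [([365.0, 164.0], 0.82)]
```

View pics/scene0.png

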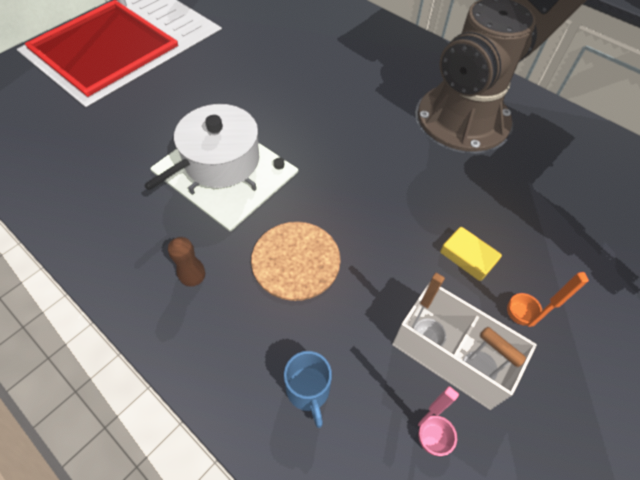

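View pics/top0.png

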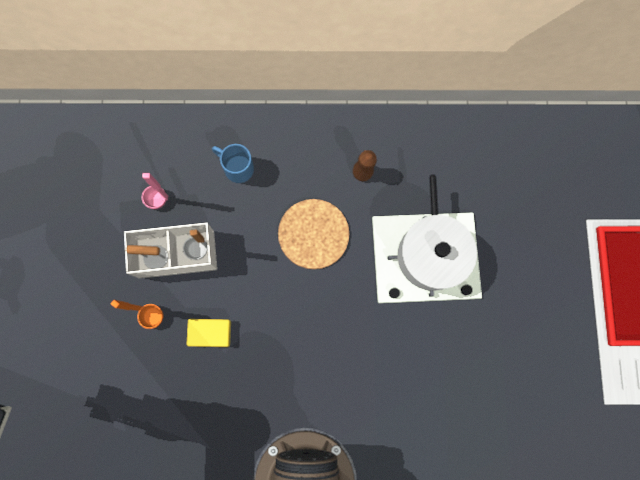

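The hob with pan is on the right of the top view, knob at (443,250) and pan handle pointing up. The trivet is at (314,234). The caddy is at (171,250): the steel ladle is in its right compartment with the grip end near (197,235), and the masher is in the left one. The orange (150,316) and pink (154,196) ladles are decoys.

Next I'll fit projected silhouettes in both views.

```bash
cat > fit.py <<'E'
import cv2,numpy as np
from scipy.optimize import minimize
def proj(s,P):
    K=np.array([[s["fx"],0,s["cx"]],[0,s["fy"],s["cy"]],[0,0,1.]])
    return cv2.projectPoints(np.asarray(P,float),np.array(s["rvec"]),np.array(s["tvec"]),K,None)[0][:,0]
def back(s,uv,z):
    R=cv2.Rodrigues(np.array(s["rvec"]))[0];t=np.array(s["tvec"])
    d=R.T@np.array([(uv[0]-s["cx"])/s["fx"],(uv[1]-s["cy"])/s["fy"],1]);c=-R.T@t
    return c+d*(z-c[2])/d[2]
def cyl(r,z0,z1):
    a=np.linspace(0,2*np.pi,40)
    return np.vstack([np.c_[r*np.cos(a),r*np.sin(a),0*a+z] for z in(z0,z1)])
def box(x,y,z0,z1,cx=0,cy=0):
    return np.array([[cx+i*x/2,cy+j*y/2,z] for i in(-1,1) for j in(-1,1) for z in(z0,z1)])
def place(P,p):
    c,s=np.cos(p[2]),np.sin(p[2]);return P@np.array([[c,s,0],[-s,c,0],[0,0,1]])+[p[0],p[1],0]
def hull(s,P,k=4):
    u=(proj(s,P)+.5)*k
    m=np.zeros((480*k,640*k),np.uint8);cv2.fillConvexPoly(m,cv2.convexHull(np.round(u).astype(np.int32)),1);return m
def fit(P,views,p0,step=(.01,.01,.3)):
    big=[(s,cv2.resize(m.astype(np.uint8),None,fx=4,fy=4,interpolation=0)) for s,m in views]
    def c(p):
        p=np.r_[p,0] if len(p)==2 else p
        v=0
        for s,m in big:
            h=hull(s,place(P,p)); v+=1-(h&m).sum()/max(1,(h|m).sum())
        return v/len(big)
    n=len(p0);S=np.vstack([p0]+[np.array(p0)+np.eye(n)[i]*step[i] for i in range(n)])
    r=minimize(c,p0,method="Nelder-Mead",options=dict(initial_simplex=S,xatol=1e-4,fatol=1e-4))
    return np.round(r.x,4),round(r.fun,3)
E
python3 - <<'E'
from plant import snapshot,nets
from fit import *
import pickle
S={n:snapshot(n) for n in("scene","top")};a,b=S["scene"],S["top"]
def win(c,x0,y0,x1,y1):
    m=np.zeros((480,640),bool);m[y0:y1,x0:x1]=True
    f=c["frame"].astype(int);return m,f[...,0],f[...,1],f[...,2]
def dark(c,w):
    m,r,g,bl=win(c,*w);return m&((r+g+bl)<170)
def brown(c,w):
    m,r,g,bl=win(c,*w);return m&(r-bl>35)
def show(n,P,va,p0,step=(.01,.01,.4)):
    print(n,"both",*fit(P,va,p0,step),"each",[fit(P,[v],p0,step) for v in va],[int(v[1].sum()) for v in va])
K=cyl(.017,.131,.155)
show("knob",K,[(a,dark(a,(202,112,226,135))),(b,dark(b,(430,238,456,262)))],back(b,(443,250),.143)[:2])
show("trivet",cyl(.09,0,.01),[(a,brown(a,(245,215,346,305))),(b,brown(b,(272,194,356,275)))],back(b,(314,234),.01)[:2])
g=[(a,brown(a,(415,270,446,309))),(b,brown(b,(186,222,208,250)))]
for y in range(0,360,45):
    G=box(.016,.012,.119,.214,.031,0);t=np.radians(y)
    c=back(b,(198,235),.2)[:2]-.031*np.array([np.cos(t),np.sin(t)])
    r=fit(G,g,[*c,t],(.005,.005,.2));print(y,r,"grip",r[0][:2]+.031*np.array([np.cos(r[0][2]),np.sin(r[0][2])]))
for c,l in((a,"caddy"),(b,"caddy")):
    m=nets.masks_of(c,l)[0]["region"]
    for yy in (1.57,):print("caddy",fit(box(.1,.195,0,.1),[(c,m)],[*back(b,(170,250),.05)[:2],0.],(.02,.02,.3)))
for n,q,z in(("mug",(236,161),.085),("mill",(366,158),.127),("sponge",(207,333),.0),("lidle bowl",(196,250),.03)):print(n,back(b,q,z))
pics=[cv2.resize(a["frame"][260:410,380:580],(800,600))[:,:,::-1],cv2.resize(b["frame"][210:290,110:230],(600,400))[:,:,::-1]]
pics[0]=cv2.resize(pics[0],(400,300));pics[1]=cv2.resize(pics[1],(400,300));cv2.imwrite("pics/c1.png",np.hstack(pics))
E
```

```text
knob both [ 0.5302 -0.3146] 0.64 each [(array([ 0.5304, -0.318 ]), np.float64(1.0)), (array([ 0.5302, -0.3146]), np.float64(0.281))] [0, 163]
trivet both [ 0.5959 -0.0275] 0.028 each [(array([ 0.5936, -0.0281]), np.float64(0.014)), (array([ 0.5973, -0.0269]), np.float64(0.014))] [5588, 3958]
0 (array([0.5309, 0.225 , 0.3693]), np.float64(0.197)) grip [0.55980999 0.23618984]
45 (array([0.5317, 0.2227, 0.4453]), np.float64(0.197)) grip [0.55967693 0.23605259]
90 (array([0.5513, 0.2075, 1.2504]), np.float64(0.256)) grip [0.56106323 0.23692243]
135 (array([0.5783, 0.2113, 2.1763]), np.float64(0.239)) grip [0.56065554 0.23678868]
180 (array([0.5902, 0.232 , 3.0084]), np.float64(0.236)) grip [0.55947457 0.23611677]
225 (array([0.5878, 0.2512, 3.6329]), np.float64(0.204)) grip [0.56046678 0.23657485]
270 (array([0.5557, 0.2673, 4.8744]), np.float64(0.213)) grip [0.5607004  0.23670595]
315 (array([0.5346, 0.2536, 5.6683]), np.float64(0.261)) grip [0.55992203 0.23571719]
caddy (array([0.5451, 0.3176, 0.1132]), np.float64(0.282))
caddy (array([0.5466, 0.3172, 0.114 ]), np.float64(0.328))
mug [0.76160297 0.16179075 0.085     ]
mill [ 0.75471318 -0.15033449  0.127     ]
sponge [0.34956066 0.23566692 0.        ]
lidle bowl [0.5512412  0.26286571 0.03      ]
```

View pics/c1.png

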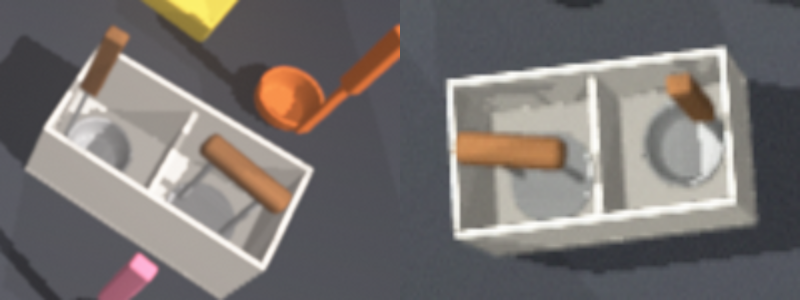

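```bash
python3 - <<'E'
from plant import snapshot,nets
from fit import *
a,b=snapshot("scene"),snapshot("top")
for s,(u,v) in((a,(214,124)),(b,(443,250))):
    print(s["frame"][v-12:v+13:3,u-15:u+16:3].sum(2))
# lid disc silhouette : bright region
def lum(s):return s["frame"].sum(2)
for s,q in((a,"lid"),(b,"lid")):
    m=nets.masks_of(s,q)[0]["region"];ys,xs=np.where(m);print("mask",m.sum(),xs.min(),xs.max(),ys.min(),ys.max(),"disc fit",fit(cyl(.087,.115,.119),[(s,m)],[.53,-.315]))
for s in(a,b):
    L=nets.landmark_of(s,"ladle");print([back(s,d["uv"],.004)[:2].round(4) for d in L][:3], "pan",[back(s,d["uv"],.035)[:2].round(4) for d in nets.landmark_of(s,"pan")],"lid",[back(s,d["uv"],.110)[:2].round(4) for d in nets.landmark_of(s,"lid")])
    print("caddy",[back(s,d["uv"],0)[:2].round(4) for d in nets.landmark_of(s,"caddy")])
print(back(b,(196.6,248.7),.015),"bowl top", back(a,(380+96*.5,260+145*.5),.02))
E
```

```text
[[701 704 706 709 712 709 711 709 707 709 707]
 [701 702 705 598 334 276 415 691 701 698 698]
 [700 702 563 185 189 194 195 412 707 707 705]
 [698 694 374 197 196 200 202 218 701 702 701]
 [706 586 382 190 199 200 190 176 657 707 706]
 [709 580 491 175 183 187 190 179 668 711 707]
 [706 697 543 261 182 188 191 373 703 704 702]
 [701 705 707 534 394 331 384 686 712 708 707]
 [698 698 676 659 654 651 659 664 700 701 698]]
[[682 671 683 681 705 718 713 717 718 720 723]
 [669 686 685 682 658 556 719 722 722 726 720]
 [701 686 686 384 128 129 122 637 730 723 720]
 [719 685 556 140 122 127 134 129 542 687 726]
 [724 708 411 147 130 140 125 125 553 548 723]
 [718 723 653  91 147 135 130 363 548 537 648]
 [717 726 724 621  74  81 476 542 547 532 705]
 [724 725 720 729 728 714 692 652 536 710 725]
 [721 719 728 727 727 726 729 722 726 729 725]]
mask 3988 174 256 104 164 disc fit (array([ 0.531 , -0.3165]), np.float64(0.019))
mask 4299 403 476 215 287 disc fit (array([ 0.5337, -0.3166]), np.float64(0.025))
[array([0.691 , 0.3735]), array([0.3885, 0.3728]), array([0.5584, 0.2644])] pan [array([ 0.5384, -0.3119])] lid [array([ 0.5402, -0.3196])]
caddy [array([0.5422, 0.3222])]
[array([0.3947, 0.3754]), array([0.5558, 0.2725]), array([0.6789, 0.3726])] pan [array([ 0.5499, -0.3357])] lid [array([ 0.5365, -0.3122]), array([0.3516, 0.2151])]
caddy [array([0.5406, 0.3181])]
[0.5569695  0.26428368 0.015     ] bowl top [0.54898094 0.26316819 0.02      ]
```

```bash
cat > to.py <<'E'
import sys,numpy as np
from plant import telemetry
o=telemetry.get_obs();p=o["tool_pos"];w=np.radians(o["orientation"][2])
x,y,z,yaw=map(float,sys.argv[1:5]); d=np.array([x,y,z])-p
c,s=np.cos(w),np.sin(w);t=np.array([c*d[0]+s*d[1],s*d[0]-c*d[1],-d[2]])/.2
print("clock",round(o["clock"],2),"pos",p.round(4),"ori",o["orientation"].round(2),"j6",o["joint_pos"][5].round(1),"open",round(o["opening"],4),"F",o["force"].round(1),"| norm",t.round(4),"spin",round((o["orientation"][2]-yaw)/90,4),"minrows",np.ceil(np.linalg.norm(t)/.2085))
E
python3 -m creep '[[[0,0,-0.035,0.078,1],[0,0,-0.035,0.078,1],[0,0,-0.035,0.078,1],[0,0,-0.035,0.078,1],[0,0,-0.035,0.078,1],[0,0,-0.035,0.078,1],[0,0,-0.035,0.078,1],[0,0,-0.035,0.078,1]]]' && python3 -m creep '[[[0,0,0,0.078,1],[0.178,-0.077,0,0,1],[0.178,-0.077,0,0,1],[0.178,-0.077,0,0,1],[0.178,-0.077,0,0,1],[0.178,-0.077,0,0,1],[0.178,-0.077,0,0,1]]]'; python3 to.py .45 .25 .46 -81
```

```text
clock: 3.37
tool_pos: [0.2013, 0.6442, 0.461]
orientation: [-180.0, 0.0, -73.9]
force: [-0.1, -0.0, 0.0]
opening: 0.0873
gripper_force: 0.0
clock: 3.95
tool_pos: [0.3282, 0.447, 0.4609]
orientation: [-180.0, 0.0, -80.5]
force: [0.7, 0.8, 0.3]
opening: 0.0876
gripper_force: 0.0
clock 3.95 pos [0.3282 0.447  0.4609] ori [-1.7998e+02  3.0000e-02 -8.0510e+01] j6 -64.5 open 0.0876 F [0.7 0.8 0.3] | norm [ 1.0721 -0.4384  0.0045] spin 0.0055 minrows 6.0
```

```bash
python3 -m creep '[[[0.178,-0.077,0,0,1],[0.178,-0.077,0,0,1],[0.178,-0.077,0,0,1],[0.178,-0.077,0,0,1],[0.178,-0.077,0,0,1],[0.178,-0.077,0,0,1],[0.19,0,0,0,1],[0.19,0,0,0,1]]]' && python3 -m creep '[[[0.19,0,0,0,1],[0.19,0,0,0,1],[0.19,0,0,0,1],[0.19,0,0,0,1],[0.19,0,0,0,1],[0.19,0,0,0,1],[0.19,0,0,0,1],[0.19,0,0,0,1]]]' && python3 -m creep '[[[0.19,0,0,0,1],[0.19,0,0,0,1],[0.19,0,0,0,1],[0.19,0,0,0,1],[0.19,0,0,0,1],[0,0,0,0,1],[0,0,0,0,1]]]' >/dev/null; python3 to.py .532 -.316 .305 -81
```

```text
clock: 4.62
tool_pos: [0.4669, 0.1766, 0.4606]
orientation: [180.0, -0.0, -80.6]
force: [1.2, -0.2, 0.4]
opening: 0.0875
gripper_force: 0.0
clock: 5.28
tool_pos: [0.5162, -0.1235, 0.4611]
orientation: [-179.9, -0.0, -80.5]
force: [1.1, 0.8, 0.5]
opening: 0.0875
gripper_force: 0.0
clock 5.87 pos [ 0.5475 -0.311   0.4596] ori [ 1.7991e+02  4.0000e-02 -8.0720e+01] j6 21.1 open 0.0881 F [-0.8  0.2  0.1] | norm [0.0123 0.0807 0.7729] spin 0.0031 minrows 4.0
```

Correct sideways and descend to the knob, then close.

```bash
python3 -m creep '[[[0.012,0.08,0,0,1],[0,0,0.15,0,1],[0,0,0.15,0,1],[0,0,0.15,0,1],[0,0,0.1,0,1],[0,0,0.05,0,1],[0,0,0,0,1],[0,0,0,0,1]]]' >/dev/null; python3 to.py .532 -.316 .305 -81; python3 - <<'E'
from plant import snapshot
import cv2,numpy as np
a=snapshot("scene")["frame"][60:210,130:330];b=snapshot("top")["frame"][180:330,340:540]
cv2.imwrite("pics/k.png",np.hstack([cv2.resize(i,(400,300)) for i in(a,b)])[:,:,::-1])
E
```

```text
clock 6.53 pos [ 0.5325 -0.3135  0.3417] ori [-1.7997e+02 -4.0000e-02 -8.0460e+01] j6 21.9 open 0.0875 F [-0.7  1.2  0.8] | norm [0.0121 0.0047 0.1833] spin 0.006 minrows 1.0
```

View pics/k.png

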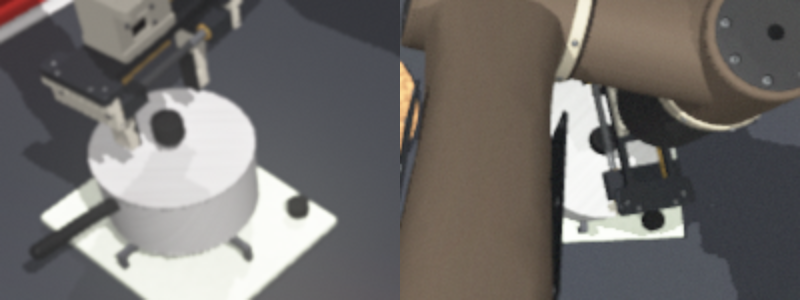

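```bash
python3 - <<'E'
from plant import snapshot
from fit import *
a=snapshot("scene")
f=a["frame"].sum(2);m=np.zeros_like(f,bool);m[110:138,200:228]=f[110:138,200:228]<400
print(fit(cyl(.017,.131,.155),[(a,m)],[.532,-.316]))
print(proj(a,[[.5325,-.3135,.163],[.532,-.316,.143]]),np.argwhere(m).mean(0)[::-1])
E
```

```text
(array([ 0.5306, -0.3165]), np.float64(0.156))
[[211.75442659 117.1723749 ]
 [212.85691298 123.88221321]] [212.62857143 123.31785714]
```

```bash
python3 -m creep '[[[0.014,0.005,0.06,0,1],[0,0,0.06,0,1],[0,0,0.06,0,1],[0,0,0,0,1],[0,0,0,0,0],[0,0,0,0,0],[0,0,0,0,0],[0,0,0,0,0]]]' && python3 -m creep '[[[0,0,0,0,0],[0,0,0,0,0],[0,0,0,0,0],[0,0,0,0,0]]]' ; python3 to.py .532 -.316 .385 -81
```

```text
clock: 7.35
tool_pos: [0.532, -0.317, 0.3055]
orientation: [-179.9, -0.0, -80.5]
force: [-0.0, 0.0, 0.4]
opening: 0.0663
gripper_force: 0.0
clock: 7.68
tool_pos: [0.5317, -0.3169, 0.3048]
orientation: [-180.0, -0.0, -80.5]
force: [0.1, -0.4, 0.5]
opening: 0.0399
gripper_force: 0.0
clock 7.68 pos [ 0.5317 -0.3169  0.3048] ori [-179.99   -0.    -80.53] j6 22.2 open 0.0399 F [ 0.1 -0.4  0.5] | norm [-0.004  -0.002  -0.4011] spin 0.0052 minrows 2.0
```

```bash
python3 -m creep '[[[0,0,0,0,0],[0,0,0,0,0],[0,0,0,0,0],[0,0,0,0,0]]]' && python3 -m creep '[[[0,0,-0.03,0,0],[0,0,-0.05,0,0],[0,0,-0.08,0,0],[0,0,-0.08,0,0],[0,0,-0.08,0,0],[0,0,-0.08,0,0],[0,0,0,0,0],[0,0,0,0,0]]]' ; python3 to.py .5955 -.0275 .385 -81
```

```text
clock: 8.02
tool_pos: [0.5316, -0.3169, 0.3047]
orientation: [180.0, 0.0, -80.5]
force: [-1.9, 0.7, 0.5]
opening: 0.0334
gripper_force: 30.0
clock: 8.68
tool_pos: [0.5318, -0.3168, 0.3856]
orientation: [-179.9, -0.0, -80.5]
force: [0.6, -0.2, -3.1]
opening: 0.0334
gripper_force: 30.0
clock 8.68 pos [ 0.5318 -0.3168  0.3856] ori [-1.7988e+02 -3.0000e-02 -8.0530e+01] j6 22.2 open 0.0334 F [ 0.6 -0.2 -3.1] | norm [-1.3743 -0.552   0.003 ] spin 0.0052 minrows 8.0
```

```bash
python3 -m creep '[[[-0.06,-0.024,0,0,0],[-0.12,-0.048,0,0,0],[-0.14,-0.056,0,0,0],[-0.14,-0.056,0,0,0],[-0.14,-0.056,0,0,0],[-0.14,-0.056,0,0,0],[-0.14,-0.056,0,0,0],[-0.14,-0.056,0,0,0]]]' >/dev/null && python3 -m creep '[[[-0.14,-0.056,0,0,0],[-0.12,-0.048,0,0,0],[-0.06,-0.024,0,0,0],[-0.03,-0.016,0,0,0],[0,0,0,0,0],[0,0,0,0,0]]]' ; python3 to.py .5955 -.0275 .205 -81
```

```text
clock: 9.85
tool_pos: [0.5953, -0.0287, 0.384]
orientation: [179.9, -0.0, -80.5]
force: [-0.1, 0.3, -4.1]
opening: 0.0332
gripper_force: 30.0
clock 9.85 pos [ 0.5953 -0.0287  0.384 ] ori [ 1.7992e+02 -1.0000e-02 -8.0510e+01] j6 -6.5 open 0.0332 F [-0.1  0.3 -4.1] | norm [-0.0056 -0.0018  0.8949] spin 0.0054 minrows 5.0
```

```bash
python3 -m creep '[[[-0.005,-0.002,0.1,0,0],[0,0,0.15,0,0],[0,0,0.15,0,0],[0,0,0.15,0,0],[0,0,0.15,0,0],[0,0,0.1,0,0],[0,0,0.05,0,0],[0,0,0.02,0,0]]]'  && python3 -m creep '[[[0,0,0.01,0,0],[0,0,0,0,0],[0,0,0,0,0]]]'; python3 to.py .5955 -.0275 .205 -81
```

```text
clock: 10.52
tool_pos: [0.5951, -0.0287, 0.2089]
orientation: [179.8, -0.0, -80.6]
force: [-0.6, -0.8, -2.9]
opening: 0.0335
gripper_force: 30.0
clock: 10.77
tool_pos: [0.5964, -0.0275, 0.2101]
orientation: [-179.9, -0.0, -80.5]
force: [0.3, 0.2, -3.7]
opening: 0.0331
gripper_force: 30.0
clock 10.77 pos [ 0.5964 -0.0275  0.2101] ori [-179.86   -0.    -80.53] j6 -6.7 open 0.0331 F [ 0.3  0.2 -3.7] | norm [-0.0006  0.0046  0.0255] spin 0.0052 minrows 1.0
```

```bash
python3 -m creep '[[[0,0.004,0.015,0,0],[0,0,0.005,0,0],[0,0,0,0,0],[0,0,0,0,0]]]'; python3 -m creep '[[[0,0,0.004,0,0],[0,0,0,0,0],[0,0,0,0,0]]]';
```

```text
clock: 11.1
tool_pos: [0.595, -0.0274, 0.205]
orientation: [-180.0, 0.0, -80.5]
force: [0.0, 0.2, -4.0]
opening: 0.0332
gripper_force: 30.0
clock: 11.35
tool_pos: [0.5951, -0.0274, 0.2046]
orientation: [-180.0, -0.0, -80.5]
force: [-3.3, 1.3, 6.7]
opening: 0.0331
gripper_force: 30.0
```

Contact felt (force went from -4 to +7 N). Release and rise.

```bash
python3 -m creep '[[[0,0,0,0,1],[0,0,0,0,1],[0,0,0,0,1],[0,0,0,0,1],[0,0,0,0,1],[0,0,0,0,1],[0,0,0,0,1],[0,0,0,0,1]]]' && python3 -m creep '[[[0,0,-0.08,0,1],[0,0,-0.15,0,1],[0,0,-0.2,0,1],[0,0,-0.2,0,1],[0,0,-0.2,0,1],[0,0,-0.2,0,1],[0,0,-0.1,0,1],[0,0,0,0,1]]]'; python3 to.py .5605 .2365 .47 -81;  python3 - <<'E'
from plant import snapshot,nets
from fit import *
a=snapshot("scene");f=a["frame"]
m=nets.masks_of(a,"lid")[0]["region"];print(fit(cyl(.087,.015,.019),[(a,m)],[.5955,-.0275]))
cv2.imwrite("pics/l.png",f[:,:,::-1])
E
```

```text
clock: 12.02
tool_pos: [0.595, -0.0275, 0.2038]
orientation: [180.0, -0.0, -80.5]
force: [0.5, -0.3, 0.4]
opening: 0.0813
gripper_force: 0.0
clock: 12.68
tool_pos: [0.5958, -0.0277, 0.4363]
orientation: [-179.4, -0.0, -80.5]
force: [0.6, -0.2, 0.2]
opening: 0.0876
gripper_force: 0.0
clock 12.68 pos [ 0.5958 -0.0277  0.4363] ori [-1.7944e+02 -3.0000e-02 -8.0500e+01] j6 -6.7 open 0.0876 F [ 0.6 -0.2  0.2] | norm [-1.3318 -0.0439 -0.1683] spin 0.0056 minrows 7.0
(array([ 0.5952, -0.027 ]), np.float64(0.026))
```

View pics/l.png

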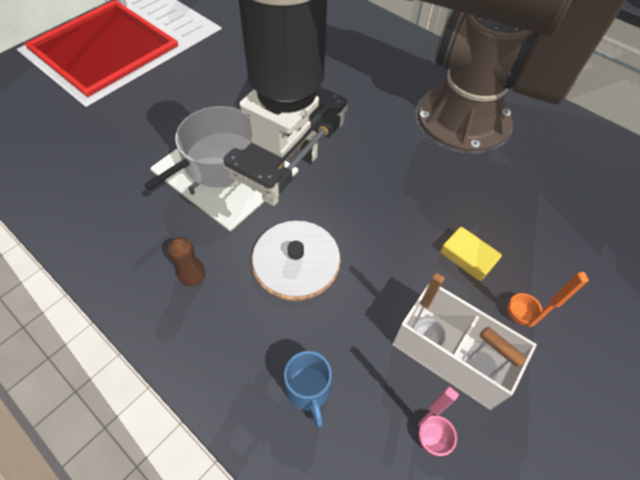

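The lid lies centred on the trivet at (296,258), within 1 mm by the fit, and the pan is open. Now over to the ladle.

```bash
python3 -m creep '[[[-0.08,-0.004,-0.1,0,1],[-0.15,-0.005,-0.07,0,1],[-0.18,-0.006,0,0,1],[-0.18,-0.006,0,0,1],[-0.18,-0.006,0,0,1],[-0.18,-0.006,0,0,1],[-0.18,-0.006,0,0,1],[-0.12,-0.005,0,0,1]]]' >/dev/null && python3 -m creep '[[[-0.08,0,0,0,1],[0,0,0,0,1],[0,0,0,0,1]]]'; python3 to.py .5605 .2365 .34 -81; python3 - <<'E'
from plant import snapshot
from fit import *
a=snapshot("scene");f=a["frame"].astype(int)
m=np.zeros((480,640),bool);m[268:309,412:448]=((f[...,0]-f[...,2])>35)[268:309,412:448]
ys,xs=np.where(m);print(m.sum(),xs.min(),xs.max(),ys.min(),ys.max())
for y in(-1.2,-1.4,-1.6):
  G=place(box(.016,.012,.119,.214),[0,0,y]);print(y,fit(G,[(a,m)],[.5605,.2365]))
E
```

```text
clock: 13.7
tool_pos: [0.5597, 0.2369, 0.4624]
orientation: [179.9, -0.1, -80.5]
force: [-0.2, -0.3, -0.3]
opening: 0.0875
gripper_force: 0.0
clock 13.7 pos [0.5597 0.2369 0.4624] ori [ 1.7987e+02 -7.0000e-02 -8.0450e+01] j6 -31.8 open 0.0875 F [-0.2 -0.3 -0.3] | norm [ 0.0024 -0.0037  0.6121] spin 0.0061 minrows 3.0
207 421 438 285 307
-1.2 (array([0.5733, 0.2386]), np.float64(0.519))
-1.4 (array([0.5698, 0.2385]), np.float64(0.486))
-1.6 (array([0.5643, 0.2382]), np.float64(0.528))
```

```bash
python3 -m creep '[[[0.002,-0.004,0.15,0,1],[0,0,0.15,0,1],[0,0,0.12,0,1],[0,0,0.1,0,1],[0,0,0.06,0,1],[0,0,0.03,0,1],[0,0,0,0,1],[0,0,0,0,1]]]'; python3 - <<'E'
from plant import snapshot
import cv2,numpy as np
a=snapshot("scene")["frame"][230:380,350:550];b=snapshot("top")["frame"][170:320,100:300]
cv2.imwrite("pics/g.png",np.hstack([cv2.resize(i,(400,300)) for i in(a,b)])[:,:,::-1])
E
```

```text
clock: 14.42
tool_pos: [0.5612, 0.2354, 0.3423]
orientation: [-180.0, -0.0, -80.6]
force: [-0.8, -0.1, 0.6]
opening: 0.0875
gripper_force: 0.0
```

View pics/g.png

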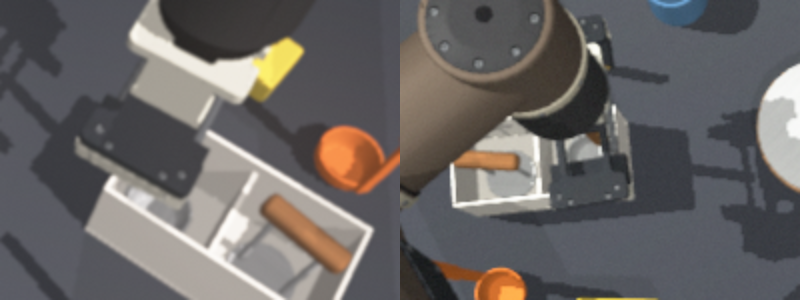

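The gripper straddles the grip, which shows brown between the fingers at about (595,140) in the right crop. Closing.

```bash
python3 -m creep '[[[0,0,0,0,0],[0,0,0,0,0],[0,0,0,0,0],[0,0,0,0,0],[0,0,0,0,0],[0,0,0,0,0],[0,0,0,0,0],[0,0,0,0,0]]]' && python3 -m creep '[[[0,0,0,0,0],[0,0,0,0,0],[0,0,0,0,0],[0,0,0,0,0],[0,0,0,0,0],[0,0,0,0,0],[0,0,0,0,0],[0,0,0,0,0]]]'; python3 to.py .5605 .2365 .47 -81
```

```text
clock: 15.18
tool_pos: [0.5608, 0.2361, 0.3418]
orientation: [180.0, -0.0, -80.5]
force: [0.5, -0.0, 1.4]
opening: 0.0398
gripper_force: 0.0
clock: 15.85
tool_pos: [0.5607, 0.236, 0.3418]
orientation: [180.0, -0.0, -80.5]
force: [-0.5, -0.1, -0.7]
opening: 0.0118
gripper_force: 30.0
clock 15.85 pos [0.5607 0.236  0.3418] ori [180.    -0.   -80.53] j6 -31.7 open 0.0118 F [-0.5 -0.1 -0.7] | norm [-0.0025  0.0008 -0.641 ] spin 0.0052 minrows 4.0
```

```bash
python3 -m creep '[[[0,0,-0.02,0,0],[0,0,-0.04,0,0],[0,0,-0.06,0,0],[0,0,-0.1,0,0],[0,0,-0.1,0,0],[0,0,-0.1,0,0],[0,0,-0.1,0,0],[0,0,-0.1,0,0]]]' && python3 -m creep '[[[0,0,-0.1,0,0],[0,0,-0.08,0,0],[0,0,-0.03,0,0],[0,0,0,0,0],[0,0,0,0,0],[0,0,0,0,0]]]'; python3 - <<'E'
from plant import snapshot,nets
import cv2,numpy as np
from fit import *
a,b=snapshot("scene"),snapshot("top")
for n,s in(("a",a),("b",b)): print([(d["uv"],d["confidence"]) for d in nets.landmark_of(s,"ladle")], proj(s,[[.5566,.267,.17]]))
m=nets.masks_of(a,"pan")[0]["region"];print("pan rim(by body)",fit(cyl(.085,.035,.115),[(a,m)],[.532,-.316]))
for q,w,sc in(("a",a["frame"][180:380,360:560],0),("b",b["frame"][150:350,80:280],0)): pass
cv2.imwrite("pics/h.png",np.hstack([cv2.resize(i,(400,400)) for i in(a["frame"][180:380,360:560],b["frame"][150:350,80:280])])[:,:,::-1])
E
```

```text
clock: 16.52
tool_pos: [0.5606, 0.2359, 0.4678]
orientation: [-180.0, 0.0, -80.5]
force: [0.3, 0.6, -1.1]
opening: 0.0117
gripper_force: 30.0
clock: 17.02
tool_pos: [0.5605, 0.236, 0.5065]
orientation: [179.9, -0.0, -80.5]
force: [0.7, -0.1, -0.6]
opening: 0.0118
gripper_force: 30.0
[([447.7, 302.6], 0.87), ([432.9, 438.6], 0.72), ([517.0, 314.1], 0.65)] [[448.86696336 302.00192572]]
[([182.1, 235.7], 0.55)] [[182.55834278 237.45496197]]
pan rim(by body) (array([ 0.5304, -0.3184]), np.float64(0.093))
```

View pics/h.png

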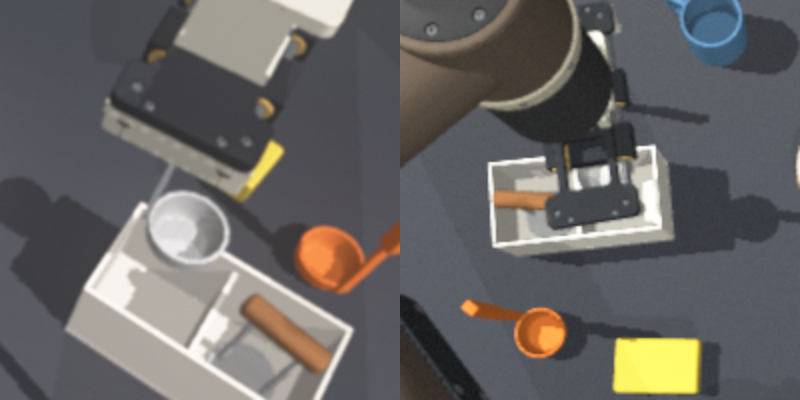

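The ladle hangs upright and clear of the caddy, with its bowl at crop (188,228). The landmark net agrees with the predicted origin within about 1 mm. Moving over the pan.

```bash
python3 -m creep '[[[0.04,0.008,0,0,0],[0.08,0.017,0,0,0],[0.12,0.025,0,0,0],[0.14,0.03,0,0,0],[0.14,0.03,0,0,0],[0.14,0.03,0,0,0],[0.14,0.03,0,0,0],[0.14,0.03,0,0,0]]]' >/dev/null && python3 -m creep '[[[0.14,0.03,0,0,0],[0.14,0.03,0,0,0],[0.14,0.03,0,0,0],[0.14,0.03,0,0,0],[0.14,0.03,0,0,0],[0.14,0.03,0,0,0],[0.14,0.03,0,0,0],[0.14,0.03,0,0,0]]]' >/dev/null && python3 -m creep '[[[0.14,0.03,0,0,0],[0.14,0.03,0,0,0],[0.14,0.03,0,0,0],[0.12,0.025,0,0,0],[0.08,0.017,0,0,0],[0.04,0.008,0,0,0],[0,0,0,0,0],[0,0,0,0,0]]]'; python3 to.py .535 -.344 .38 -81
```

```text
clock: 19.27
tool_pos: [0.5352, -0.3201, 0.5077]
orientation: [180.0, 0.0, -80.6]
force: [-0.8, 0.7, -1.3]
opening: 0.0119
gripper_force: 30.0
clock 19.27 pos [ 0.5352 -0.3201  0.5077] ori [ 1.7999e+02  2.0000e-02 -8.0600e+01] j6 22.4 open 0.0119 F [-0.8  0.7 -1.3] | norm [0.1176 0.0204 0.6386] spin 0.0044 minrows 4.0
```

```bash
python3 -m creep '[[[0.06,0.01,0,0,0],[0.057,0.01,0,0,0],[0,0,0.06,0,0],[0,0,0.1,0,0],[0,0,0,0,0],[0,0,0,0,0]]]'; python3 to.py .535 -.344 .3768 -81; python3 - <<'E'
from plant import snapshot,nets
import cv2,numpy as np
from fit import *
a,b=snapshot("scene"),snapshot("top")
for s in(a,b): print([(d["uv"],d["confidence"]) for d in nets.landmark_of(s,"ladle")], proj(s,[[.531,-.313,.139]]))
cv2.imwrite("pics/p.png",np.hstack([cv2.resize(i,(400,400)) for i in(a["frame"][50:230,130:310],b["frame"][150:350,340:540])])[:,:,::-1])
E
```

```text
clock: 19.77
tool_pos: [0.5357, -0.3434, 0.4752]
orientation: [179.9, 0.1, -80.5]
force: [-0.3, -0.3, -0.3]
opening: 0.0118
gripper_force: 30.0
clock 19.77 pos [ 0.5357 -0.3434  0.4752] ori [ 1.7987e+02  5.0000e-02 -8.0500e+01] j6 24.6 open 0.0118 F [-0.3 -0.3 -0.3] | norm [0.0025 0.004  0.4919] spin 0.0055 minrows 3.0
[([517.1, 315.0], 0.97), ([214.1, 127.8], 0.96), ([434.4, 439.6], 0.89), ([192.4, 274.8], 0.36)] [[214.53065429 125.78853188]]
[([149.2, 314.8], 0.82)] [[440.32909947 250.05199837]]
```

View pics/p.png

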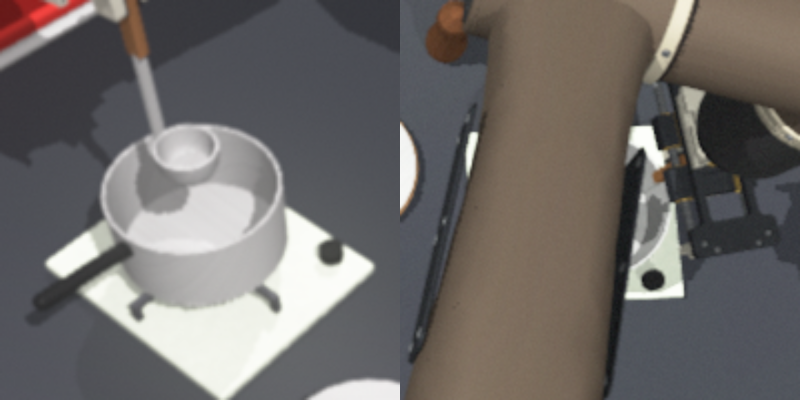

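The ladle hangs over the open pan (bowl at left crop (186,152)), where the calibration predicts it. Lowering.

```bash
python3 -m creep '[[[0.002,0.004,0.06,0,0],[0,0,0.08,0,0],[0,0,0.08,0,0],[0,0,0.08,0,0],[0,0,0.08,0,0],[0,0,0.06,0,0],[0,0,0.025,0,0],[0,0,0.01,0,0]]]' && python3 -m creep '[[[0,0,0,0,0],[0,0,0,0,0]]]'; python3 to.py .535 -.344 .3768 -81
```

```text
clock: 20.63
tool_pos: [0.5351, -0.3438, 0.3804]
orientation: [180.0, 0.0, -80.5]
force: [-0.6, -0.7, -0.8]
opening: 0.012
gripper_force: 30.0
clock: 20.8
tool_pos: [0.5354, -0.344, 0.3819]
orientation: [-179.9, -0.1, -80.5]
force: [0.0, -0.9, -1.1]
opening: 0.0117
gripper_force: 30.0
clock 20.8 pos [ 0.5354 -0.344   0.3819] ori [-1.7993e+02 -5.0000e-02 -8.0520e+01] j6 24.6 open 0.0117 F [ 0.  -0.9 -1.1] | norm [-0.0004  0.0017  0.0256] spin 0.0053 minrows 1.0
```

```bash
python3 -m creep '[[[0,0,0.012,0,0],[0,0,0.006,0,0],[0,0,0,0,0],[0,0,0,0,0]]]'; python3 -m creep '[[[0,0,0.005,0,0],[0,0,0,0,0],[0,0,0,0,0]]]'
```

```text
clock: 21.13
tool_pos: [0.535, -0.3439, 0.3774]
orientation: [-180.0, -0.0, -80.5]
force: [0.2, -0.2, -1.4]
opening: 0.0119
gripper_force: 30.0
clock: 21.38
tool_pos: [0.5351, -0.344, 0.3768]
orientation: [-180.0, -0.0, -80.5]
force: [-0.5, -0.7, 1.8]
opening: 0.0118
gripper_force: 30.0
```

```bash
python3 -m creep '[[[0,0,0,0,1],[0,0,0,0,1],[0,0,0,0,1],[0,0,0,0,1],[0,0,0,0,1],[0,0,0,0,1],[0,0,0,0,1],[0,0,0,0,1]]]' && python3 -m creep '[[[0,0,0,0,1],[0,0,0,0,1],[0,0,0,0,1],[0,0,0,0,1],[0,0,-0.05,0,1],[0,0,-0.1,0,1],[0,0,-0.15,0,1],[0,0,-0.15,0,1]]]' && python3 -m creep '[[[0,0,-0.15,0,1],[0,0,-0.15,0,1],[0,0,0,0,1],[0,0,0,0,1],[0,0,0,0,1]]]'; python3 - <<'E'
from plant import snapshot
import cv2
cv2.imwrite("pics/end.png",snapshot("scene")["frame"][:,:,::-1])
E
```

```text
clock: 22.05
tool_pos: [0.535, -0.3439, 0.3763]
orientation: [-180.0, 0.0, -80.5]
force: [-0.2, 0.3, -0.3]
opening: 0.0595
gripper_force: 0.0
clock: 22.72
tool_pos: [0.5348, -0.3438, 0.4675]
orientation: [179.9, 0.0, -80.5]
force: [0.3, 0.4, 0.5]
opening: 0.0876
gripper_force: 0.0
clock: 23.13
tool_pos: [0.5348, -0.3437, 0.5264]
orientation: [-180.0, 0.0, -80.5]
force: [-0.2, -0.2, -0.7]
opening: 0.0875
gripper_force: 0.0
```

View pics/end.png

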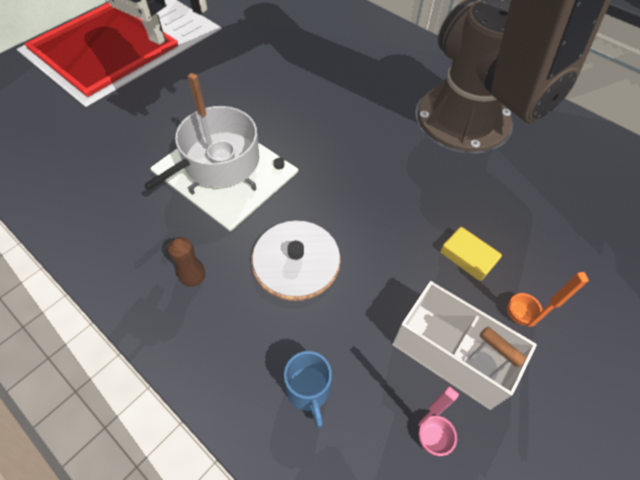

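The ladle stands upright in the pan (bowl at (220,150)), the lid is on the trivet at (296,258), and everything else is where it was. The gripper is clear, so I'm handing in.

```bash
python3 -c "
from plant import workorder
print(workorder.close_job())"
```

```text
the job is handed in; nothing more can be done
None
```

The job is handed in at about 23 s: the lid lies knob up within about 1 mm of the trivet's middle, the ladle stands bowl-down in the saucepan, and nothing else had visibly moved; the hand-in returned no verdict.

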